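# Unlock the safety cap of the large pickle jug

### The job

Unlock the safety cap of the larger of the two plastic jugs on the silversmith's bench, so that the jug can vent: press the cap firmly down, turn it anticlockwise as seen from above, by a good 65 degrees, while it stays pressed, then let go so that it springs up and stays unlocked. Leave the smaller jug's cap locked.

Things in the scene. Friction and masses are not known exactly. Their poses are not given: they have to be found in the camera images.
- big_cap_grip (a point): Centre of the round upright grip knob (30 mm across, 26 tall) on top of the larger jug's dark grey cap, half-way up, on the turning axis, 13 mm above the flat top of the cap's disc (58 mm across, 16 high); about 208 mm above the bench. z up; moves and turns with the cap; a pale line on the cap marks x. Grip the knob anywhere round; fingertips may push on the disc. All else on the jug is lower.
- big_cap (a joint): Turn of the larger jug's cap, rad: 0 to 0.15 at the start (locked), growing anticlockwise seen from above to a stop at 1.4. Not pressed, it is blocked at about 0.27; pressed down 5.5 mm or more it turns past; from about 0.9 on it is unlocked and free to spring up. Slight friction: it stays where it is left. The jug (off-white, 115 x 90, 165 mm tall without cap) is fixed to the bench.
- big_press (a joint): Height of the larger jug's cap, m, positive downwards: 0 locked and not pressed, 0.008 pressed to its stop, -0.006 unlocked and sprung up. A spring pushes the cap up: about 8 N at 0, 12 N at 0.0055, 13 N at 0.008.
- small_cap (a joint): Turn of the smaller jug's cap, rad, in the same sense: 0 to 0.15 at the start (locked), to be left locked. The smaller jug (off-white, 80 x 70, 105 mm tall without cap) has the same handle, steel tray and dark grey cap; the knob's top is about 161 mm above the bench, the larger jug's about 221 mm.

How it is judged (in metres and radians):
At the end, for the whole second after the job is handed in: The larger jug's cap is turned anticlockwise by more than 0.95 rad from its locked stop and has sprung up by more than 3 mm above its locked height; the smaller jug's cap is still locked (turned by less than 0.4 rad) (value of joint big_cap above 0.95 rad and value of joint big_press below -0.003 m and value of joint small_cap below 0.4 rad); the robot touches nothing.
It fails at once if the smaller jug's cap is unlocked (turned by more than 0.5 rad) (value of joint small_cap above 0.5 rad).
It also fails if it takes over 35 s, if anything falls off the work surface, if the arm or the gripper's body presses on something with over 40 N, if the wrist force passes 120 N, or if a joint passes its speed limit or range.

### The arm

A 6-joint arm with a two-finger parallel gripper is mounted at the origin on the work surface. World frame = base frame: x ahead of the robot, y to its left, z up, the work surface at z = 0. Lengths are in mm, angles in degrees, forces in N, time in s.
With the tool pointing down it reaches from about 250 to 775 mm from the base axis. Payload 8.9 kg.
Tool frame: the origin (TCP) lies on the centre line of the jaws, within the pads' length; the fingertips stand bot.tcp_to_tips ahead of it and the grasp point (between the pads) lies 11 mm behind it (bot.tcp_to_tips is the distance from the TCP to the fingertips, in mm); z points along the fingers, y is the line along which they close (so a half turn about z gives the same grasp; the last joint's range is limited). The gripper opens to 85 mm and grips with 20 to 120 N. Pads are 22 mm wide; open, the fingers measure 114 mm over their backs; the gripper's body (76 mm by 85 mm) begins 54 mm behind the grasp point. The pads swing forward as they close: fully open they stand 13 mm farther back than shut.
Start: joints at [-81.377, 16.656, -8.789, 64.555, 0, 82.019], TCP at [150.026, -503.106, 239.305] pointing down, gripper open.
Joint ranges: [-144.48, 144.48], [-52.06, 99.96], [-74.48, 78.29], [-112.23, 115.85], [-86.99, 84.42], [-180, 180]. Speed limits (degrees/s): [127.2, 127.2, 159.86, 180, 180, 180].

### API

Orientations are given as a 3x3 rotation matrix whose columns are the frame's x, y, z axes.
In Python, from station import get_obs, viewer, bot gives the robot as it stands. The module is installed in compiled form; this text tells all that it offers.
- The arm moves only by the tool step_arm, never from a script. Its argument "plan" is one flat list of numbers, 4 for each row, row after row: the shift along the tool's x, y, z in units of 50 mm (1.0 is 50 mm), then the turn about the tool's z in units of 5 degrees (1.0 is 5 degrees). In form: [tx, ty, tz, spin, tx, ty, tz, spin, ...]. A call has 1 to 12 rows; each row is the pose to reach, as a shift and turn from the pose commanded when the call began, along the tool's axes at that moment; what a row does not reach only later rows make up. A row lasts 1/10 s, in which the tool goes at most 50 mm and 8.59 degrees, less where a joint would pass 70% of its speed; a pose out of reach is approached as far as the arm can. A call with a gripper value outside its range is refused whole. "gripper" is the opening, from 0 (shut) to 1 (fully open), set as the call begins (left out, the last holds). The fingers move at their own pace and stop on an object; "squeeze" is the grip in N (left out, the last holds). Time passes only in rows, so rows that repeat a pose let the fingers close. It gives the time, the measured TCP pose, the force and the opening at its end, in the units of the state.
- get_obs(): the state, without advancing time (a new reading comes with each control period).
- viewer.snapshot(name): name is "side" or "top"; returns a dict with "img" (384x512x3 uint8, red, green, blue), "fx", "fy", "cx", "cy" (pixels), "distortion" ([k1, k2, p1, p2, k3] as OpenCV has them; the pictures are not rectified), "R" (3x3) and "t" (3): a world point X has camera coordinates R X + t. Camera axes: x right, y down, z forward; pixel columns grow to the right and rows downward; lengths in mm; the calibration is good to about 2 mm. A picture is of the moment at which its call begins. There is no depth.
- bot.sign_off(): hands the job in, once; it reports no verdict.
The state is a dict: "time_s": time; "q": joint angles; "dq": joint speeds; "tau": joint torques, N m; "eef_pos": TCP position; "eef_rot": TCP orientation; "ft_force": force on the tool from outside, world axes, zero at the start; "ft_torque": the same for the moment, N m; "gripper_width": finger opening in mm.
Only numpy, scipy, OpenCV 4.12 (cv2) and the standard library are available. Lean on these libraries where they do the work, as an engineer would, in place of code of your own. Each camera call takes 0.05 s, during which the arm holds its last target. There are 200 camera calls.

## Working session

There is one attempt and no reset: what is moved stays moved. The work goes in short steps, Python scripts to look and compute and a tool call to move; the robot and the scene stay as the last step left them, time stands still between calls to the robot, and variables do not carry over. Pictures are saved under pics/ and viewed, on a budget of 10 in all, crops included, one or two more only if the job needs it, and the job is handed in when it is done.

Besides the shell and the picture viewer there is one more tool, called after "Call:" as name(argument=value, ...) on one line, values as JSON. step_arm: Moves the arm, as the interface text tells. Its arguments: {"type":"object","properties":{"plan":{"type":"array"},"gripper":{"type":"number"},"squeeze":{"type":"number"}},"required":["plan"]}

```bash
mkdir -p pics; python3 - <<'E'
from station import get_obs, viewer, bot
import cv2,numpy as np
o=get_obs();print(o,bot.tcp_to_tips)
for n in("top","side"):
    s=viewer.snapshot(n);cv2.imwrite(f"pics/{n}0.png",s["img"][:,:,::-1]);print(n,{k:np.round(v,4).tolist() for k,v in s.items() if k!="img"})
a=[cv2.imread(f"pics/{n}0.png") for n in("top","side")]
E
```

```text
{'time_s': 0.0, 'q': array([-8.13768401e+01,  1.66890296e+01, -8.82890987e+00,  6.45545706e+01,
        8.82089694e-04,  8.20197875e+01]), 'dq': array([ 0.06674786, -0.04970539,  0.09103622,  0.03437206, -0.01632457,
        0.00362611]), 'tau': array([-3.07276052e-03, -5.37135494e+01,  3.31376123e+01,  1.54533936e-02,
       -3.19626524e-04, -8.33803341e-06]), 'eef_pos': array([ 149.97251877, -502.70011481,  238.745441  ]), 'eef_rot': array([[ 9.58305777e-01,  2.85744654e-01, -1.74527106e-04],
       [ 2.85744643e-01, -9.58304976e-01,  1.25354049e-03],
       [ 1.90942299e-04, -1.25114528e-03, -9.99999199e-01]]), 'ft_force': array([ 0.41292212, -0.57667954,  0.08956804]), 'ft_torque': array([-0.0302011 ,  0.09645392,  0.01616129]), 'gripper_width': 85.49210116543098} 8.0
top {'fx': 419.4718, 'fy': 419.4718, 'cx': 252.4767, 'cy': 192.4143, 'distortion': [-0.0336, 0.0, 0.0, 0.0, 0.0], 'R': [[0.0271, -0.9995, -0.0151], [-0.9843, -0.0241, -0.1751], [0.1746, 0.0196, -0.9844]], 't': [-3.2985, 567.1409, 983.6752]}
side {'fx': 355.1294, 'fy': 355.1294, 'cx': 258.7399, 'cy': 196.7028, 'distortion': [0.0361, 0.0, 0.0, 0.0, 0.0], 'R': [[-0.9802, -0.1978, 0.0097], [-0.1309, 0.6105, -0.7812], [0.1486, -0.767, -0.6243]], 't': [537.3729, 232.2723, 886.9316]}
```

View pics/top0.png

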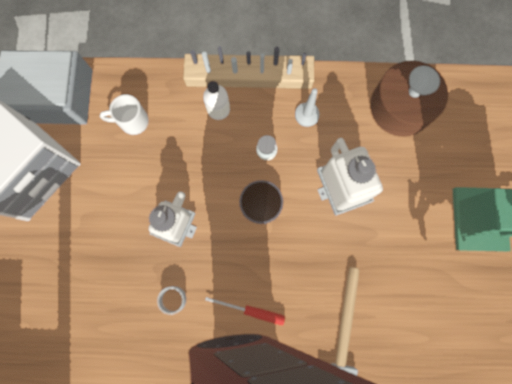

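View pics/side0.png

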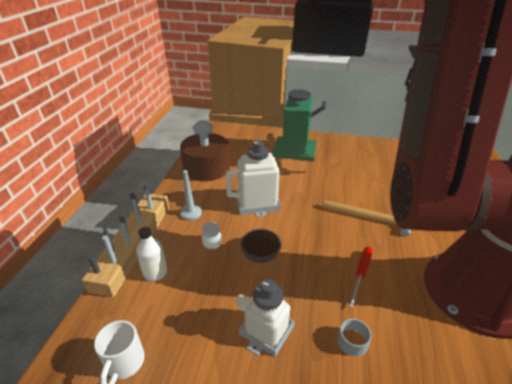

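Top view: the larger jug's cap is at about (362,168), the smaller jug's at about (163,217). Side view: larger at about (258,152), smaller at about (267,292). Next I measure the caps by colour mask.

```bash
cat >h.py <<'E'
from station import get_obs, viewer, bot
import cv2,numpy as np
def K(s): return np.array([[s["fx"],0,s["cx"]],[0,s["fy"],s["cy"]],[0,0,1.]])
def ray(s,p):
    u=cv2.undistortPoints(np.array([[p]],float),K(s),np.array(s["distortion"]))[0,0]
    R=np.array(s["R"]);return -R.T@np.array(s["t"]),R.T@np.array([*u,1])
def plane(s,p,z):
    c,d=ray(s,p);return c+d*(z-c[2])/d[2]
def tri(s1,p1,s2,p2):
    c1,d1=ray(s1,p1);c2,d2=ray(s2,p2);n=np.cross(d1,d2)
    a=np.linalg.solve(np.c_[d1,-d2,n],c2-c1);return c1+a[0]*d1+a[2]*n/2,np.linalg.norm(a[2]*n)
def proj(s,X):
    return cv2.projectPoints(np.array([X],float),cv2.Rodrigues(np.array(s["R"]))[0],np.array(s["t"]),K(s),np.array(s["distortion"]))[0][0,0]
def cap(s,p,r=26):
    i=s["img"].astype(int);m=((i.max(2)<125)&(i.max(2)-i.min(2)<22)).astype(np.uint8)
    w=np.zeros_like(m);cv2.circle(w,p,r,1,-1)
    n,l,st,ce=cv2.connectedComponentsWithStats(m*w);k=1+st[1:,4].argmax();return ce[k],st[k],(l==k)
E
python3 - <<'E'
from h import *
T,S=viewer.snapshot("top"),viewer.snapshot("side")
out=[]
for n,pt,ps,z in(("big",(362,168),(258,152),195),("small",(163,217),(267,292),135)):
    a,b=cap(T,pt),cap(S,ps)
    print(n,a[0],a[1],b[0],b[1],"tri",tri(T,a[0],S,b[0]),"planeT",plane(T,a[0],z),"planeS",plane(S,b[0],z))
    for s,p,m in((T,pt,a[2]),(S,ps,b[2])):
        im=s["img"][:,:,::-1].copy();x,y=p;c=cv2.resize(im[y-32:y+32,x-32:x+32],(300,300),interpolation=cv2.INTER_CUBIC)
        mm=cv2.resize(m.astype(np.uint8)[y-32:y+32,x-32:x+32],(300,300));cs,_=cv2.findContours(mm,0,2);cv2.drawContours(c,cs,-1,(0,0,255),1);out.append(c)
cv2.imwrite("pics/caps.png",np.vstack([np.hstack(out[:2]),np.hstack(out[2:])]))
E
```

```text
big [356.5        165.76315789] [355 160   4  12  38] [256.97419355 151.77741935] [246 141  22  21 310] tri (array([ 600.93125694, -211.47841637,  196.84719343]), np.float64(6.013452074448336)) planeT [ 604.48724584 -211.91234554  195.        ] planeS [ 598.383058   -213.48699017  195.        ]
small [166.08108108 213.51351351] [164 207   5  14  37] [265.88814913 296.52063915] [245 279  38  34 751] tri (array([496.99715081, 206.98687144, 115.31358638]), np.float64(8.765416938325524)) planeT [499.03677503 202.58665293 135.        ] planeS [490.43478372 221.41179709 135.        ]
```

View pics/caps.png

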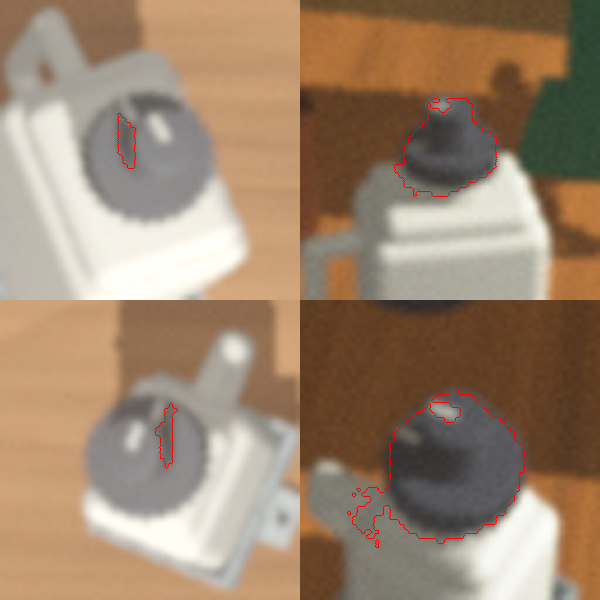

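Crops: the side mask fits the cap, but the top threshold was too low. The disc there is centred near (361.6,169.5). I re-measure the top view with a looser mask.

```bash
python3 - <<'E'
from h import *
T,S=viewer.snapshot("top"),viewer.snapshot("side")
i=T["img"].astype(int)
for n,p,z,g in(("big",(361,169),195,(258,152)),("small",(163,217),135,(267,293))):
    m=((i.max(2)<152)&(i.max(2)-i.min(2)<25)).astype(np.uint8);w=0*m;cv2.circle(w,p,19,1,-1)
    m=cv2.morphologyEx(m*w,cv2.MORPH_OPEN,np.ones((5,5),np.uint8));q=np.argwhere(m)[:,::-1].astype(np.int32)
    c,r=cv2.minEnclosingCircle(q);X=plane(T,c,z-4)
    d=np.linalg.norm(plane(T,(c[0]+r,c[1]),z-4)-X)
    print(n,c,r,"X",X,"radius mm",d,"mean",plane(T,q.mean(0),z-4),"side proj of knob ctr/top/disc",[proj(S,[X[0],X[1],z+h]).round(1) for h in(13,26,0)])
o=get_obs();print(o["time_s"],o["eef_pos"])
E
```

```text
big (360.8953552246094, 167.8023223876953) 13.760641098022461 X [ 601.22680498 -222.18198623  191.        ] radius mm 29.50414912261873 mean [ 595.89880995 -220.88774342  191.        ] side proj of knob ctr/top/disc [array([256.6, 146.2]), array([256.7, 142.2]), array([256.6, 150.1])]
small (162.39999389648438, 216.9600067138672) 13.041625022888184 X [491.48444257 211.35610854 131.        ] radius mm 29.577313082298172 mean [490.26215439 210.58424836 131.        ] side proj of knob ctr/top/disc [array([266.4, 288.2]), array([266.6, 284.1]), array([266.3, 292.3])]
0.3 [ 150.02727291 -502.96074008  239.10083777]
```

Big cap at about (598,-222), disc radius 29.5 mm as expected, and the height agrees between the two views. I rise and go over it.

Call:
step_arm(plan=[0,0,-1.0,0,0,0,-1.4,0,1,-0.28,-1.4,0,2,-0.55,-1.4,0,3,-0.83,-1.4,0,4,-1.1,-1.4,0,5,-1.4,-1.4,0,6,-1.66,-1.4,0,7,-1.94,-1.4,0,8,-2.2,-1.4,0,9,-2.5,-1.4,0,10.2,-2.82,-1.4,0], gripper=1, squeeze=80)

```text
time_s: 1.5
eef_pos: [575.3, -236.1, 309.3]
eef_rot: [[0.958, 0.286, 0.0], [0.286, -0.958, -0.0], [0.0, 0.0, -1.0]]
ft_force: [1.0, -1.1, 0.5]
gripper_width: 85.6
```

Call:
step_arm(plan=[0.2,0,0,0,0.2,0,0,0,0.2,0,0,0])

```text
time_s: 1.8
eef_pos: [582.6, -235.2, 309.1]
eef_rot: [[0.958, 0.286, -0.001], [0.286, -0.958, -0.0], [-0.001, -0.0, -1.0]]
ft_force: [0.2, 0.1, 0.6]
gripper_width: 85.1
```

```bash
python3 - <<'E'
from h import *
o=get_obs();print(o["time_s"],o["eef_pos"],o["q"],o["eef_rot"],o["ft_force"])
S,T=viewer.snapshot("side"),viewer.snapshot("top");p=o["eef_pos"]
L=[cv2.resize(s["img"][y-60:y+60,x-60:x+60,::-1],(390,390),interpolation=cv2.INTER_CUBIC) for s,x,y in((S,258,140),(T,362,168))]
cv2.imwrite("pics/a1.png",np.hstack(L));print(proj(S,p))
E
```

```text
1.8 [ 582.55134009 -235.23784519  309.06566841] [-2.86400166e+01  2.73682257e+01  1.76418978e+01  8.03170329e+01
 -2.47295633e-02  1.34768207e+02] [[ 9.58363158e-01  2.85550870e-01 -8.71067628e-04]
 [ 2.85550965e-01 -9.58363525e-01 -1.60716615e-05]
 [-8.39388720e-04 -2.33331713e-04 -9.99999620e-01]] [0.16084309 0.09576196 0.55556323]
[264.61462982 111.90212651]
```

View pics/a1.png

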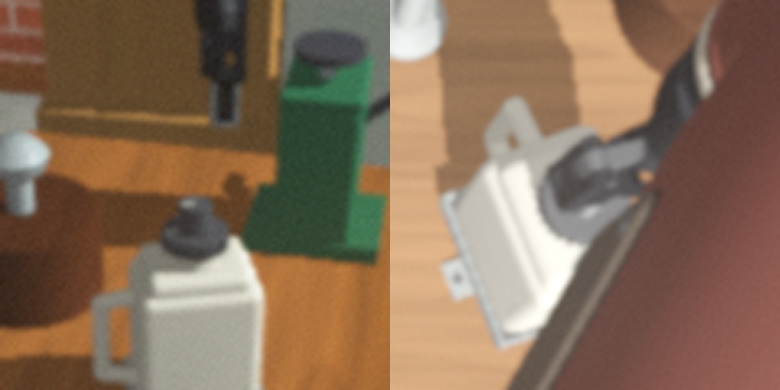

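Side view: the knob top is at about (258,142), which supports x≈598. The near finger sits where the tool pose predicts. I centre over the knob and come lower.

Call:
step_arm(plan=[0.2,-0.08,0,0,0.36,-0.16,0,0,0.36,-0.16,0.5,0,0.36,-0.16,1.0,0,0.36,-0.16,1.0,0,0.36,-0.16,1.0,0,0.36,-0.16,1.0,0])

```text
time_s: 2.6
eef_pos: [598.9, -222.2, 260.9]
eef_rot: [[0.958, 0.286, 0.002], [0.286, -0.958, -0.001], [0.002, 0.001, -1.0]]
ft_force: [-0.1, -0.0, -0.4]
gripper_width: 85.3
```

```bash
python3 - <<'E'
from h import *
o=get_obs();print(o["time_s"],o["eef_pos"],o["q"],o["ft_force"])
R,p=o["eef_rot"],o["eef_pos"]
S,T=viewer.snapshot("side"),viewer.snapshot("top")
L=[cv2.resize(s["img"][y-40:y+40,x-40:x+40,::-1],(400,400),interpolation=cv2.INTER_CUBIC) for s,x,y in((S,258,140),(T,362,168))]
cv2.imwrite("pics/a2.png",np.hstack(L));print(proj(S,p), [proj(S,p+R@[0,s*46,0]) for s in(1,-1)],[proj(T,p+R@[0,s*46,0]) for s in(1,-1)])
E
```

```text
2.6 [ 598.90900633 -222.17386022  260.85998363] [-2.69089878e+01  2.89316120e+01  1.30704963e+01  7.40251503e+01
  5.92412810e-03  1.36489761e+02] [-0.08766134 -0.04967723 -0.35337579]
[257.57605339 129.63100246] [array([256.16338652, 121.95386867]), array([259.09425503, 137.87933698])] [array([391.4114983 , 154.82044725]), array([347.12825737, 166.66745407])]
```

View pics/a2.png

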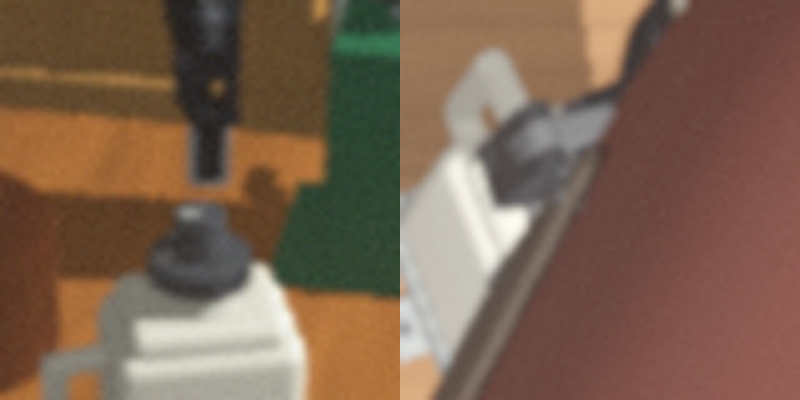

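Side view: the fingertip at (259.6,136.6) is in line with the knob top at (258,142). I descend and close gently.

Call:
step_arm(plan=[0,0,0.3,0,0,0,0.6,0,0,0,0.8,0,0,0,1.0,0,0,0,1.08,0,0,0,1.08,0,0,0,1.08,0])

```text
time_s: 3.4
eef_pos: [598.5, -222.1, 205.8]
eef_rot: [[0.958, 0.286, 0.001], [0.286, -0.958, -0.0], [0.001, 0.001, -1.0]]
ft_force: [-0.3, 0.3, -0.4]
gripper_width: 85.6
```

Call:
step_arm(plan=[0,0,0,0,0,0,0,0,0,0,0,0,0,0,0,0,0,0,0,0,0,0,0,0,0,0,0,0,0,0,0,0], gripper=0, squeeze=25)

```text
time_s: 4.2
eef_pos: [598.9, -223.7, 206.3]
eef_rot: [[0.959, 0.285, 0.002], [0.285, -0.959, -0.003], [0.001, 0.004, -1.0]]
ft_force: [0.2, -5.9, 3.9]
gripper_width: 29.0
```

Grip on the knob (29 mm). I centre slightly, tighten the grip and press in small steps.

Call:
step_arm(plan=[0,0.04,0,0,0,0.04,0,0,0,0.04,0.04,0,0,0.04,0.08,0,0,0.04,0.12,0,0,0.04,0.12,0,0,0.04,0.12,0], gripper=0, squeeze=80)

```text
time_s: 4.9
eef_pos: [599.0, -224.0, 200.8]
eef_rot: [[0.958, 0.286, 0.001], [0.286, -0.958, -0.001], [0.001, 0.001, -1.0]]
ft_force: [-3.3, -0.0, 10.8]
gripper_width: 27.6
```

Call:
step_arm(plan=[0,0,0.04,0,0,0,0.07,0,0,0,0.07,0,0,0,0.07,0])

```text
time_s: 5.3
eef_pos: [599.0, -224.0, 198.0]
eef_rot: [[0.958, 0.286, 0.002], [0.286, -0.958, -0.001], [0.002, 0.001, -1.0]]
ft_force: [-4.5, 1.7, 16.7]
gripper_width: 27.6
```

At the stop (16.7 N against a 13 N spring). I turn anticlockwise, which is negative spin because the tool z points down.

Call:
step_arm(plan=[0,0,0.03,0,0,0,0.03,-1,0,0,0.03,-2,0,0,0.03,-3,0,0,0.03,-4,0,0,0.03,-5,0,0,0.03,-6,0,0,0.03,-7,0,0,0.03,-7,0,0,0.03,-7,0,0,0.03,-7])

```text
time_s: 6.4
eef_pos: [598.9, -224.2, 198.0]
eef_rot: [[0.621, 0.784, 0.003], [0.784, -0.621, -0.002], [0.0, 0.003, -1.0]]
ft_force: [-9.3, 1.8, 26.6]
gripper_width: 27.6
```

```bash
python3 - <<'E'
from h import *
o=get_obs();print(o["time_s"],o["eef_pos"],o["q"],o["ft_force"],o["ft_torque"])
E
```

```text
6.4 [ 598.94125302 -224.18367362  197.97497902] [-2.70514237e+01  3.04118238e+01  6.10114996e+00  6.55078458e+01
 -2.99519141e-02  1.01344986e+02] [-9.31330205  1.78825386 26.59423784] [0.84519418 2.28303716 0.04924919]
```

Call:
step_arm(plan=[0,0,0,-1,0,0,0,-2,0,0,0,-3,0,0,0,-4,0,0,0,-5,0,0,0,-6,0,0,0,-7,0,0,0,-7.4,0,0,0,-7.4,0,0,0,-7.4])

```text
time_s: 7.4
eef_pos: [598.9, -224.5, 197.9]
eef_rot: [[0.024, 1.0, 0.002], [1.0, -0.024, -0.003], [-0.003, 0.003, -1.0]]
ft_force: [-9.0, 1.8, 26.5]
gripper_width: 27.5
```

```bash
python3 - <<'E'
from h import *
o=get_obs();print(o["time_s"],o["eef_pos"],o["q"],o["ft_force"],o["ft_torque"])
E
```

```text
7.4 [ 598.94048446 -224.54510507  197.94151231] [-27.06092962  30.41795557   6.10630882  65.49287972  -0.06926115
  64.34251483] [-8.95960412  1.79153414 26.48328359] [0.44068937 2.33020462 0.07108074]
```

I ease up with the cap still held, to see it follow past the locked height.

Call:
step_arm(plan=[0,0,-0.06,0,0,0,-0.12,0,0,0,-0.18,0,0,0,-0.24,0,0,0,-0.28,0,0,0,-0.28,0,0,0,-0.28,0])

```text
time_s: 8.1
eef_pos: [598.8, -224.5, 209.3]
eef_rot: [[0.025, 1.0, 0.001], [1.0, -0.025, -0.001], [-0.001, 0.001, -1.0]]
ft_force: [-1.3, -1.3, 5.7]
gripper_width: 27.6
```

Call:
step_arm(plan=[0,0,0,0,0,0,0,0,0,0,0,0,0,0,0,0,0,0,0,0,0,0,0,0], gripper=1)

```text
time_s: 8.7
eef_pos: [598.8, -223.8, 208.2]
eef_rot: [[0.024, 1.0, -0.0], [1.0, -0.024, 0.0], [0.0, -0.0, -1.0]]
ft_force: [0.3, -0.6, -0.1]
gripper_width: 85.5
```

Call:
step_arm(plan=[0,0,-0.3,0,0,0,-0.7,0,0,0,-1.2,0,0,0,-1.8,0,0,0,-2.4,0,0,0,-2.4,0,-0.8,0,-2.4,0,-1.6,0,-2.4,0,-2.4,0,-2.4,0,-3,0,-2.4,0,-3,0,-2.4,0])

```text
time_s: 9.8
eef_pos: [594.1, -377.7, 326.1]
eef_rot: [[0.028, 1.0, -0.002], [1.0, -0.028, 0.0], [0.0, -0.002, -1.0]]
ft_force: [1.3, 0.4, -0.8]
gripper_width: 85.6
```

```bash
python3 - <<'E'
from h import *
o=get_obs();print(o["time_s"],o["eef_pos"],o["ft_force"])
S,T=viewer.snapshot("side"),viewer.snapshot("top")
L=[cv2.resize(s["img"][y-32:y+32,x-32:x+32,::-1],(300,300),interpolation=cv2.INTER_CUBIC) for s,x,y in((T,362,168),(S,258,152),(T,163,217),(S,267,292))]
cv2.imwrite("pics/a3.png",np.vstack([np.hstack(L[:2]),np.hstack(L[2:])]))
E
```

```text
9.8 [ 594.07420273 -377.66530894  326.14910948] [ 1.28385174  0.41669718 -0.83187396]
```

View pics/a3.png

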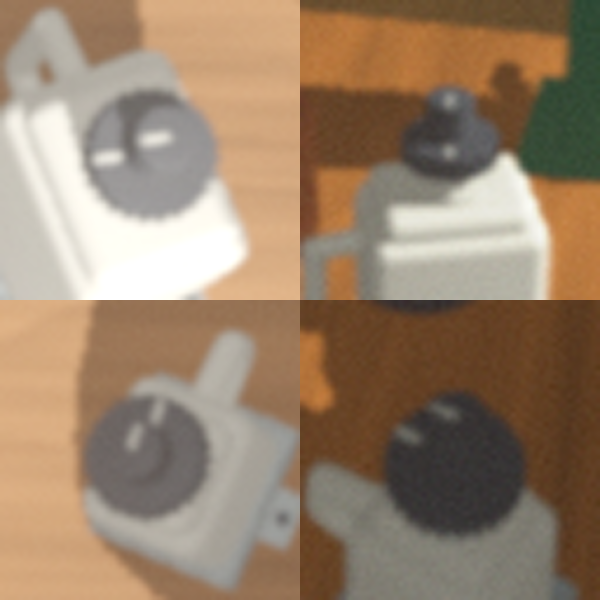

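The big cap's pale line has turned by about 70° anticlockwise. Its knob top in the side crop rose from row 98 to 88, about 2 px or 6–7 mm, so it has sprung up. The small cap's marks are unmoved, and the arm is clear.

```bash
python3 -c "
from station import bot;print(bot.sign_off())"
```

```text
the job is handed in; nothing more can be done
None
```

I unlocked the larger jug's cap and handed the job in, with the arm finished at 9.8 s of the 35 s allowed. Sign-off reports no verdict.

- **What I did:** I gripped the knob, pressed the cap to its stop (the wrist force peaked at about 27 N) and turned it 72° anticlockwise. I then eased up while still holding it, let go and drew the arm clear.
- **Turn:** the pale line on the big cap has moved about 70° in the last pictures, judged by eye. The hand turned 72° and there was no sign of slipping.
- **Spring-up:** the TCP rose 11 mm with the cap still gripped, which is about 3 mm above its locked height. After release, the side picture shows the knob about 6–7 mm higher than at the start, roughly estimated from about 2 pixels.
- **Smaller jug:** its cap marks look the same as at the start, and the arm never came near it.
- **Disagreement:** the first measurements of the knob differed by a few millimetres between the two views. The first light grip showed it about 2 mm further towards −y, so I shifted the hand 2 mm before pressing. No check failed.

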